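# Upturned teak pot as a plinth for the cat

### The job

Make a plinth for the ceramic cat: turn the small square teak pot upside down on the middle of the cork mat, in two turns, laying it on its side and letting go of it in between to take it again another way. Once the upturned pot stands there by itself, stand the cat upright on the middle of it. Set both down gently rather than dropping them, do not tip the cat over, and leave the other things on the slab where they are.

Things in the scene. Friction and masses are not known exactly. Their poses are not given: they have to be found in the camera images.
- pot: empty, straight-sided square teak pot, 54 x 54 mm outside and 60 mm high, walls 5 mm, floor 6 mm, about 0.16 kg; starts standing upright with its open mouth up on the granite slab (slab top at z = 15 mm), turned by up to 40 degrees either way. Origin at the centre of its outer underside; z runs from there towards the open mouth (up at the start, down when it is upside down); x and y are square to its side walls. All four sides are flat, so it lies steadily on any of them
- mat: thin square cork mat, 110 x 110 mm and 4 mm thick, fixed flat on the slab. Origin at the centre of its underside (slab top, z = 15 mm), z up, x and y along its edges
- cat: white glazed ceramic figurine of a sitting cat, 77 mm high, about 0.14 kg; its body is an upright round column 38 mm in diameter from the foot up to 40 mm high, above it a narrower round head 29 mm wide with two ears; flat foot 38 mm in diameter. Starts standing upright on the slab. Origin at the centre of the foot, z up through the head, the face looks along -x
- bowl: bystander: round teak key bowl, 140 mm across, 45 mm high; origin at the centre of its underside
- carabiner: bystander: flat-lying steel carabiner, about 74 x 50 x 10 mm, long along its x; origin under its middle
- remote: bystander: white plastic garage remote with a round button, 70 x 36 x 14 mm, long along its x; origin under its middle
- case_a: bystander: aluminium sunglasses case, 60 x 155 x 36 mm, long along its y, at the back of the slab; origin under its middle
- case_b: bystander: the second, equal sunglasses case, at the robot's end of the slab; origin under its middle
- vase: bystander: closed-topped blue ceramic bud vase, 64 mm across and 110 mm high, at the back of the slab; origin at the centre of its underside
There are look-alikes about, which are no part of the job. Several things have the shape of the cat; the one meant has the colours described above.

How it is judged:
On the way, in this order (a step that is already met when the one before it is completed fails the run):
1. the pot lies on its side, let go and at rest (angle between pot's own z axis and vertical between 1.47 and 1.67 rad and contact force between the fingers and pot below 0.1 N and linear speed of pot below 0.02 m/s and angular speed of pot below 0.2 rad/s), for 0.2 s.
2. the pot stands upside down on the middle of the mat, let go and at rest (angle between pot's own z axis and vertical above 3.04 rad and horizontal distance between pot and mat below 0.025 m and z of pot in the frame of mat between 0.06 and 0.068 m and linear speed of pot below 0.02 m/s and angular speed of pot below 0.2 rad/s and contact force between the fingers and pot below 0.1 N), for 0.2 s.
At the end, for the whole second after the job is handed in: The pot stands upside down, flat on the cork mat, its centre within 25 mm of the mat's centre, and the cat stands upright (within 0.1 rad) on the pot's upturned underside, its centre within 14 mm of the pot's; both let go and at rest (angle between pot's own z axis and vertical above 3.04 rad and horizontal distance between pot and mat below 0.025 m and z of pot in the frame of mat between 0.06 and 0.068 m and linear speed of each of pot, cat below 0.02 m/s and angular speed of each of pot, cat below 0.2 rad/s and horizontal distance between cat and pot below 0.014 m and angle between cat's own z axis and vertical below 0.1 rad and z of cat in the frame of pot between -0.005 and 0.004 m); the robot touches nothing.
It fails at once if a bystander is shifted by more than 30 mm (distance of any of bowl, carabiner, remote, case_a, case_b, vase from where it was at the start of the episode above 0.03 m).
It fails at once if the cat is tipped by more than 0.6 rad (angle between cat's own z axis and vertical above 0.6 rad).
It fails at once if the cat is dropped (falls faster than 0.5 m/s, about 13 mm) (linear speed of cat above 0.5 m/s and contact force between the fingers and cat below 0.01 N).
It fails at once if the pot is dropped (falls faster than 0.7 m/s, about 25 mm) (linear speed of pot above 0.7 m/s and contact force between the fingers and pot below 0.1 N).
It also fails if it takes over 72 s, if anything falls off the work surface, if the arm or the gripper's body presses on something with over 40 N, if the wrist force passes 120 N, or if a joint passes its speed limit or range.

### The arm

A 6-joint arm with a two-finger parallel gripper is mounted at the origin on the work surface. World frame = base frame: x ahead of the robot, y to its left, z up, the work surface at z = 0. Lengths are in m, angles in rad, forces in N, time in s.
With the tool pointing down it reaches from about 0.275 to 0.85 m from the base axis. Payload 5.2 kg.
Tool frame: the origin (TCP) lies at the very end of the fingers, on their centre line; the grasp point (between the pads) lies 19 mm behind it; z points along the fingers, y is the line along which they close (so a half turn about z gives the same grasp; the last joint's range is limited). The gripper opens to 85 mm and grips with 20 to 120 N. Pads are 22 mm wide; open, the fingers measure 114 mm over their backs; the gripper's body (76 mm by 85 mm) begins 54 mm behind the grasp point. The pads swing forward as they close: fully open they stand 13 mm farther back than shut.
Start: joints at [1.019, 0.259, 1.535, -0, 1.348, -0.203], TCP at [0.188, 0.517, 0.231] pointing down, gripper open.
Joint ranges: [-3.14, 3.14], [-0.91, 2.08], [0.19, 2.58], [-1.22, 4.36], [0.22, 2.71], [-3.12, 3.12]. Speed limits (rad/s): [2.57, 2.57, 3.14, 3.14, 3.14, 3.14].

### API

Orientations are given as a unit quaternion [w, x, y, z].
In Python, from station import r, eoat, get_image, sign_off, sensors gives the robot as it stands. The module is installed in compiled form; this text tells all that it offers. Calls block until the motion is done:
- r.move_ptp(position, orientation): joint-space move of the TCP to a pose.
- r.move_linear(position, frame=None, max_speed=0.15, contact_N=None): straight line of the TCP; frame=None keeps the orientation; max_speed is the mean speed in m/s. With contact_N (N) it stops when the force on the tool has changed by that much, and returns True; else False.
- r.movej(angles): joint-space move.
- eoat.set_gripper(opening, f_grip=None): finger opening in m; f_grip is the grip in N (None keeps the last); returns when the fingers have stopped.
- r.dwell(seconds).
- r.inverse_kinematics(position, orientation): joint angles nearest the present ones, or None.
- get_image(name): name is "scene" or "top"; returns a dict with "pixels" (400x640x3 uint8, red, green, blue), "depth" (400x640 float32, m along the optical axis (not along the pixel's ray), 0 where there is no reading), "fx", "fy", "cx", "cy" (pixels), "extrinsics" (4x4, takes a point from camera to world coordinates). Camera axes: x right, y up, looking along -z (the intrinsics and any distortion apply to the point x, -y, -z); pixel columns grow to the right and rows downward; lengths in m; the calibration is good to about 2 mm. A picture is of the moment at which its call begins.
A pose or a line that the arm cannot do raises r.Unreachable and nothing moves.
- sign_off(): hands the job in; it is judged then, once.
Readings, each from a call of its own:
- sensors.current_t(): time.
- sensors.current_joints(): joint angles.
- sensors.current_dq(): joint speeds.
- sensors.current_joint_efforts(): joint torques, N m.
- sensors.current_eef_pos(): TCP position.
- sensors.current_tool_rot(): TCP orientation.
- sensors.current_wrist_force(): force on the tool from outside, world axes, zero at the start.
- sensors.current_moment(): the same for the moment, N m.
- sensors.current_finger_gap(): finger opening in m.
- sensors.current_grasp_force(): force on a finger pad.
Only numpy, scipy, OpenCV 4.12 (cv2) and the standard library are available. Lean on these libraries where they do the work, as an engineer would, in place of code of your own. Each camera call takes 0.05 s, during which the arm holds its last target. There are 200 camera calls.

## Working session

There is one attempt and no reset: what is moved stays moved. The work goes in short steps, each a Python script; the robot and the scene stay as the last script left them, time stands still between calls to the robot, and variables do not carry over. Pictures are saved under pics/ and viewed, at most 10 in all, crops included, and the job is handed in when it is done.

```bash
mkdir -p pics; cat > h.py <<'E'
import numpy as np, cv2
from station import r, eoat, get_image, sign_off, sensors
def pts(im):
    h,w=im["depth"].shape; u,v=np.meshgrid(np.arange(w),np.arange(h)); d=im["depth"]
    c=np.stack([(u-im["cx"])/im["fx"]*d,-(v-im["cy"])/im["fy"]*d,-d,np.ones_like(d)],-1)
    return (c@np.array(im["extrinsics"]).T)[...,:3]
def save(im,n): cv2.imwrite("pics/"+n,cv2.cvtColor(im["pixels"],cv2.COLOR_RGB2BGR))
E
python3 - <<'E'
from h import *
for n in("scene","top"):
    im=get_image(n); save(im,n+"0.png"); np.savez("pics/"+n+"0.npz",p=pts(im),rgb=im["pixels"],d=im["depth"])
    print(n,np.round(im["extrinsics"],3).tolist(),im["fx"],im["cx"],im["cy"],(im["depth"]==0).mean(), [k for k in im])
print(sensors.current_t())
E
```

```text
scene [[-0.622, -0.489, 0.612, 1.222], [0.783, -0.378, 0.494, 0.429], [-0.01, 0.786, 0.618, 0.689], [0.0, 0.0, 0.0, 1.0]] 418.0799164747007 318.73536270162913 199.3992871840755 0.0041484375 ['pixels', 'depth', 'fx', 'fy', 'cx', 'cy', 'extrinsics']
top [[0.002, 0.994, -0.11, 0.414], [-1.0, 0.004, 0.022, -0.089], [0.022, 0.109, 0.994, 1.419], [0.0, 0.0, 0.0, 1.0]] 423.9900819652068 316.74527373327714 196.8043981078559 0.00408203125 ['pixels', 'depth', 'fx', 'fy', 'cx', 'cy', 'extrinsics']
0.1
```

View pics/top0.png

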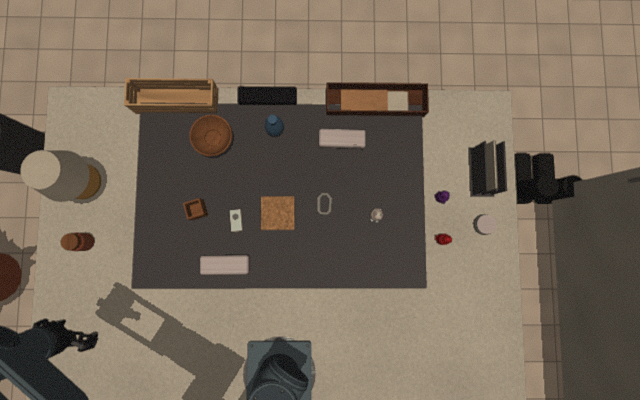

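View pics/scene0.png

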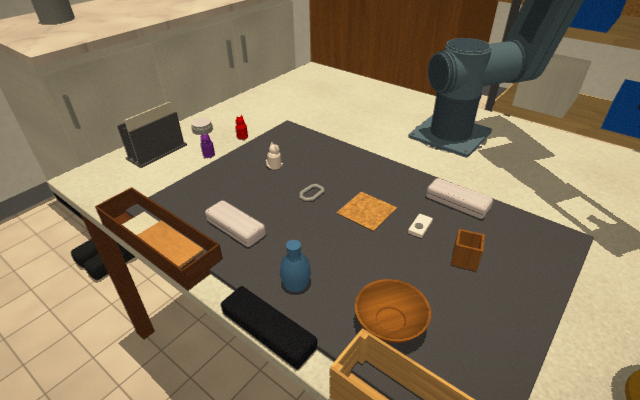

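The top view shows the pot at (194,209), the mat at (278,213), the white cat at (376,215) and the remote at (236,220). The red and purple look-alikes are off the slab, near (443,197) and (443,239). In the scene view the pot is at (468,250) and the cat at (274,156).

```bash
python3 - <<'E'
from h import *
for n,boxes in(("top",dict(pot=(175,190,215,228),mat=(255,190,302,236),cat=(362,202,390,228),remote=(224,202,248,238),cara=(310,185,338,222),caseb=(190,245,258,284))),
  ("scene",dict(pot=(445,222,495,278),mat=(330,185,402,232),cat=(258,138,292,174)))):
    f=np.load(f"pics/{n}0.npz"); P=f["p"]; C=f["rgb"].astype(int)
    for k,(a,b,c,d) in boxes.items():
        p=P[b:d,a:c].reshape(-1,3); col=C[b:d,a:c].reshape(-1,3)
        hsv=cv2.cvtColor(f["rgb"][b:d,a:c],cv2.COLOR_RGB2HSV).reshape(-1,3).astype(int)
        thr={'mat':.017}.get(k,.022)
        if k in("mat",): m=(hsv[:,1]>90)&(hsv[:,2]>90)
        else: m=(p[:,2]>thr)&(p[:,2]<.2)
        q=p[m]; t=q[:,2].max()
        print(n,k,len(q),"z pct",np.round(np.percentile(q[:,2],[2,50,98]),4),"xy range",np.round([q[:,:2].min(0),q[:,:2].max(0)],3).tolist(),"rect",[np.round(x,4) for x in cv2.minAreaRect(q[:,:2].astype(np.float32))])
        if k=='pot':
            s=q[q[:,2]>.069]; print("  rim",len(s),[np.round(x,4) for x in cv2.minAreaRect(s[:,:2].astype(np.float32))])
        if k=='cat':
            for lo,hi in((.022,.05),(.06,.1)):
                s=q[(q[:,2]>lo)&(q[:,2]<hi)]; print("  cat",lo,len(s),cv2.minEnclosingCircle(s[:,:2].astype(np.float32)) if len(s) else 0)
    s=P[150:240,145:180] if n=="top" else P[260:280,440:455]
    print(n,"slab z",np.median(s[...,2]))
E
```

```text
top pot 340 z pct [0.0222 0.0553 0.0791] xy range [[0.474, 0.232], [0.582, 0.345]] rect [array([0.528 , 0.2887]), array([0.1134, 0.1088]), np.float64(89.3162)]
  rim 122 [array([0.5249, 0.2727]), array([0.054 , 0.0554]), np.float64(17.6655)]
top mat 1147 z pct [0.0131 0.0197 0.0258] xy range [[0.414, -0.089], [0.571, 0.065]] rect [array([ 0.4924, -0.0121]), array([0.158 , 0.1532]), np.float64(0.3769)]
top cat 146 z pct [0.0222 0.0626 0.0913] xy range [[0.478, -0.359], [0.544, -0.273]] rect [array([ 0.5114, -0.3159]), array([0.0662, 0.0861]), np.float64(0.0274)]
  cat 0.022 38 ((0.5029886364936829, -0.31357577443122864), 0.04778516665101051)
  cat 0.06 79 ((0.5084089636802673, -0.3130398094654083), 0.017113016918301582)
top remote 255 z pct [0.0224 0.0294 0.0356] xy range [[0.435, 0.109], [0.55, 0.184]] rect [array([0.4864, 0.1533]), array([0.0751, 0.1092]), np.float64(68.8493)]
top cara 151 z pct [0.0221 0.025  0.0325] xy range [[0.488, -0.184], [0.594, -0.111]] rect [array([ 0.5379, -0.1511]), array([0.0692, 0.1078]), np.float64(83.7916)]
top caseb 954 z pct [0.0231 0.051  0.0572] x
[... 216 characters left out ...]
 [0.562, 0.308]] rect [array([0.5267, 0.2749]), array([0.0578, 0.0542]), np.float64(17.3209)]
  rim 266 [array([0.5263, 0.2747]), array([0.057, 0.054]), np.float64(17.5029)]
scene mat 1306 z pct [0.0145 0.0189 0.0215] xy range [[0.453, -0.047], [1.222, 0.429]] rect [array([0.8481, 0.1705]), array([0.8973, 0.1447]), np.float64(25.4914)]
scene cat 279 z pct [0.0254 0.0554 0.0871] xy range [[0.493, -0.329], [0.533, -0.29]] rect [array([ 0.5153, -0.3061]), array([0.0318, 0.0434]), np.float64(65.9494)]
  cat 0.022 118 ((0.5139324069023132, -0.31158527731895447), 0.021951278671622276)
  cat 0.06 110 ((0.5085618495941162, -0.3097974956035614), 0.017198681831359863)
scene slab z 0.015252661514338683
```

```bash
cat >> h.py <<'E'
from scipy.spatial.transform import Rotation as R
def quat(yaw,tilt,flip=1):
    "tool tilted by tilt (rad) from straight down towards heading yaw; fingers close square to that"
    d=np.array([np.cos(yaw),np.sin(yaw),0]); z=np.array([0,0,1.])
    a=np.sin(tilt)*d-np.cos(tilt)*z; y=flip*np.cross(z,d); x=np.cross(y,a)
    q=R.from_matrix(np.c_[x,y,a]).as_quat(); return q[[3,0,1,2]],a
def pose(p,yaw,tilt,flip=1,back=0.):
    "TCP pose with the grasp point at p, drawn back along the tool by back"
    q,a=quat(yaw,tilt,flip); return np.asarray(p)+a*(.019-back),q
E
python3 - <<'E'
from h import *
for n,box in(("top",(255,190,302,236)),("scene",(330,185,402,232))):
    f=np.load(f"pics/{n}0.npz");a,b,c,d=box;P=f["p"][b:d,a:c];hsv=cv2.cvtColor(f["rgb"][b:d,a:c],cv2.COLOR_RGB2HSV)
    m=((hsv[...,1]>90)&(hsv[...,2]>90)&(P[...,2]>.01)&(P[...,2]<.03)).astype(np.uint8)
    m=cv2.morphologyEx(m,cv2.MORPH_OPEN,np.ones((3,3)));q=P[m>0]
    print(n,"mat",q.mean(0),[np.round(x,4) for x in cv2.minAreaRect(q[:,:2].astype(np.float32))])
print(R.from_quat(np.roll(sensors.current_tool_rot(),-1)).as_matrix().round(2).tolist())
pot=[.526,.274,.045];y1=np.radians(17.5);mat=[.495,-.01,.049];cat=[.5085,-.311,.041]
for f in(1,-1):
  for nm,p,y,t,b in(("pre",pot,y1,.785,.1),("g",pot,y1,.785,0),("turn",pot,y1,-.785,0),("back",pot,y1,-.785,.1),("up",np.add(pot,[0,0,.1]),y1,-.785,0),("mat",mat,0,-.785,0),("matb",mat,0,-.785,.1),
     ("cat",cat,-.54,.96,0),("catb",cat,-.54,.96,.1),("place",[.495,-.01,.105],0,.96,0),("placeb",[.495,-.01,.105],0,.96,.1)):
    j=r.inverse_kinematics(*pose(p,y,t,f,b)); print(f,nm,None if j is None else np.round(j,2))
E
```

```text
top mat [0.51543294 0.00987036 0.01968055] [array([0.5159, 0.0097]), array([0.1106, 0.1096]), np.float64(0.5763)]
scene mat [0.51889224 0.01470096 0.01876736] [array([0.5135, 0.0107]), array([0.12  , 0.1148]), np.float64(0.0049)]
[[-0.94, 0.34, -0.0], [0.34, 0.94, -0.0], [0.0, -0.0, -1.0]]
1 pre [0.28 0.19 2.4  3.06 0.23 1.63]
1 g [0.28 0.47 2.29 3.1  0.4  1.59]
1 turn [ 0.3   1.01  0.97 -0.01  1.95 -1.58]
1 back [ 0.3   1.1   0.6  -0.01  2.23 -1.58]
1 up [ 0.3   0.91  0.91 -0.01  2.1  -1.58]
1 mat [-0.17  0.85  1.31 -0.12  1.76 -1.71]
1 matb [-0.15  0.89  1.03 -0.12  2.   -1.73]
1 cat [-0.91  0.6   2.4   2.73  0.83  1.64]
1 catb None
1 place None
1 placeb None
-1 pre [ 0.28  0.19  2.4   3.06  0.23 -1.51]
-1 g [ 0.28  0.47  2.29  3.1   0.4  -1.55]
-1 turn [ 0.3   1.01  0.97 -0.01  1.95  1.56]
-1 back [ 0.3   1.1   0.6  -0.01  2.23  1.56]
-1 up [ 0.3   0.91  0.91 -0.01  2.1   1.56]
-1 mat [-0.17  0.85  1.31 -0.12  1.76  1.43]
-1 matb [-0.15  0.89  1.03 -0.12  2.    1.41]
-1 cat [-0.91  0.6   2.4   2.73  0.83 -1.5 ]
-1 catb None
-1 place None
-1 placeb None
```

```bash
python3 - <<'E'
from h import *
pot=np.array([.526,.274,.045]);y1=np.radians(17.5);mat=np.array([.515,.010,.049]);cat=np.array([.5085,-.311,.041])
ik=lambda *a:r.inverse_kinematics(*pose(*a))
up=np.array([0,0,.08])
def s(j): return None if j is None else np.round(j,2).tolist()
print("TURN")
for k in range(4):
  for t0 in(60,45,30):
    for f in(1,-1):
      y=y1+k*np.pi/2;a=np.radians(t0);b=a-np.pi/2
      J=[ik(pot,y,a,f),ik(pot,y,a,f,.09),ik(pot+up,y,a,f),ik(pot+up,y,b,f),ik(pot,y,b,f),ik(pot,y,b,f,.09)]
      if all(j is not None for j in J): print(k,t0,f,s(J[0]),s(J[1]),s(J[4]),s(J[5]))
print("MAT tilt end")
for h in range(-180,180,30):
  for t in(-30,-45,-60):
      J=[ik(mat,np.radians(h),np.radians(t),f,b) for f in(1,-1) for b in(0,.09)]
      if all(j is not None for j in J[:2]): print(h,t,s(J[0]),s(J[2]))
print("CAT")
for h in range(-180,180,30):
  for t in(35,50):
      J=[ik(p,np.radians(h),np.radians(t),f,b) for f in(1,-1) for p in(cat,mat+[0,0,.056]) for b in(0,.09)]
      if all(j is not None for j in J): print(h,t,s(J[0]),s(J[2]),s(J[4]))
E
```

```text
TURN
1 60 1 [-0.19, 0.82, 1.66, 0.88, 1.42, 2.15] [-0.29, 0.78, 1.58, 0.8, 1.56, 2.19] [0.57, 0.67, 1.55, -0.56, 1.14, -2.58] [0.63, 0.6, 1.44, -0.51, 1.32, -2.63]
1 60 -1 [-0.19, 0.82, 1.66, 0.88, 1.42, -0.99] [-0.29, 0.78, 1.58, 0.8, 1.56, -0.95] [0.57, 0.67, 1.55, -0.56, 1.14, 0.56] [0.63, 0.6, 1.44, -0.51, 1.32, 0.52]
1 45 1 [-0.11, 0.69, 1.69, 0.75, 1.24, 2.3] [-0.2, 0.62, 1.62, 0.68, 1.4, 2.34] [0.67, 0.78, 1.48, -0.75, 1.31, -2.41] [0.75, 0.75, 1.35, -0.69, 1.48, -2.47]
1 45 -1 [-0.11, 0.69, 1.69, 0.75, 1.24, -0.85] [-0.2, 0.62, 1.62, 0.68, 1.4, -0.8] [0.67, 0.78, 1.48, -0.75, 1.31, 0.73] [0.75, 0.75, 1.35, -0.69, 1.48, 0.67]
1 30 1 [0.01, 0.6, 1.71, 0.57, 1.08, 2.51] [-0.07, 0.5, 1.63, 0.51, 1.26, 2.55] [0.74, 0.92, 1.4, -0.91, 1.5, -2.3] [0.84, 0.92, 1.25, -0.85, 1.65, -2.37]
1 30 -1 [0.01, 0.6, 1.71, 0.57, 1.08, -0.63] [-0.07, 0.5, 1.63, 0.51, 1.26, -0.59] [0.74, 0.92, 1.4, -0.91, 1.5, 0.84] [0.84, 0.92, 1.25, -0.85, 1.65, 0.77]
3 60 1 [0.74, 0.92, 1.4, -0.91, 1.5, 0.84] [0.84, 0.92, 1.25, -0.85, 1.65, 0.77] [0.01, 0.6, 1.71, 0.57, 1.08, -0.63] [-0.07, 0.5, 1.63, 0.51, 1.26
[... 4702 characters left out ...]
5, 1.52, 2.09] [-0.54, 0.48, 1.78, 0.54, 1.27, 2.33] [-0.94, 0.79, 1.35, 0.35, 1.52, -1.05]
90 50 [-0.99, 0.93, 1.21, 0.44, 1.76, 2.06] [-0.64, 0.6, 1.76, 0.67, 1.44, 2.18] [-0.99, 0.93, 1.21, 0.44, 1.76, -1.08]
120 35 [-0.81, 0.88, 1.17, 0.13, 1.69, 1.78] [-0.43, 0.59, 1.56, 0.34, 1.51, 2.08] [-0.81, 0.88, 1.17, 0.13, 1.69, -1.36]
120 50 [-0.83, 1.04, 0.96, 0.18, 1.99, 1.79] [-0.48, 0.73, 1.46, 0.43, 1.72, 2.02] [-0.83, 1.04, 0.96, 0.18, 1.99, -1.36]
150 35 [-0.68, 0.91, 1.1, -0.09, 1.74, 1.42] [-0.29, 0.68, 1.4, 0.14, 1.66, 1.78] [-0.68, 0.91, 1.1, -0.09, 1.74, -1.72]
150 50 [-0.67, 1.09, 0.87, -0.13, 2.05, 1.42] [-0.31, 0.83, 1.25, 0.18, 1.92, 1.77] [-0.67, 1.09, 0.87, -0.13, 2.05, -1.73]
```

```bash
cat >> h.py <<'E'
def st(m): print(m,round(sensors.current_t(),1),"gap",round(sensors.current_finger_gap(),4),"F",np.round(sensors.current_grasp_force(),1),"W",np.round(sensors.current_wrist_force(),1),"tcp",np.round(sensors.current_eef_pos(),4))
E
python3 - <<'E'
from h import *
pot=np.array([.526,.274,.045]);y=np.radians(107.5);A=np.pi/4;U=np.array([0,0,.09])
r.move_ptp(*pose(pot+U,y,A,-1,.08)); 
r.move_linear(pose(pot,y,A,-1,.08)[0],max_speed=.2); st("pre")
print(r.move_linear(pose(pot,y,A,-1)[0],max_speed=.1,contact_N=8)); st("at")
eoat.set_gripper(.03,40); st("grip")
r.move_linear(pose(pot+U,y,A,-1)[0],max_speed=.15); st("up")
save(get_image("scene"),"s1.png")
E
```

```text
pre 2.4 gap 0.0853 F 0.0 W [-0.2 -0.   0.5] tcp [0.539  0.2337 0.0888]
False
at 3.4 gap 0.0853 F 0.0 W [-1.5 -0.5  0.1] tcp [0.5225 0.2866 0.0319]
grip 3.8 gap 0.0539 F 41.5 W [-1.1 -3.5  4.3] tcp [0.5222 0.2864 0.0321]
up 4.5 gap 0.0535 F 40.9 W [-0.2 -0.3 -2.2] tcp [0.5214 0.2867 0.1208]
```

View pics/s1.png

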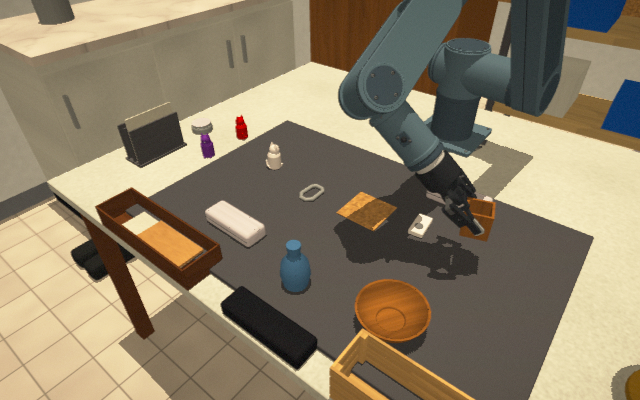

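The picture shows the pot held level, about 90 mm up, in the fingers at (478,215). Nothing else has moved. First turn next.

```bash
python3 - <<'E'
from h import *
pot=np.array([.526,.274,.042]);y=np.radians(107.5);A=np.pi/4;U=np.array([0,0,.09]);V=np.array([0,0,.012])
r.move_ptp(*pose(pot+U,y,-A,-1)); st("turned")
r.move_linear(pose(pot+V,y,-A,-1)[0],max_speed=.15); r.dwell(.2)
print(r.move_linear(pose(pot-[0,0,.004],y,-A,-1)[0],max_speed=.02,contact_N=3)); st("down")
eoat.set_gripper(.085); st("open")
p=sensors.current_eef_pos(); a=quat(y,-A,-1)[1]
r.move_linear(p-a*.09,max_speed=.15); r.move_linear(p-a*.09+[0,.06,.08],max_speed=.3); st("back")
for n in("scene","top"):
    im=get_image(n); save(im,n+"2.png"); np.savez("pics/"+n+"2.npz",p=pts(im),rgb=im["pixels"])
    P=pts(im); s=P[215:285,430:500] if n=="scene" else P[190:228,172:218]
    q=s[(s[...,2]>.03)&(s[...,2]<.08)];q=q[(abs(q[:,0]-.526)<.05)&(abs(q[:,1]-.274)<.05)]; t=q[q[:,2]>.064]
    print(n,np.percentile(q[:,2],[50,98]).round(4),len(t),[np.round(x,4) for x in cv2.minAreaRect(t[:,:2].astype(np.float32))] if len(t) else 0)
E
```

```text
turned 5.9 gap 0.0534 F 41.1 W [ 0.1 -0.7 -1.1] tcp [0.5294 0.2604 0.1175]
True
down 7.3 gap 0.0532 F 41.7 W [-0.2  1.3  4.9] tcp [0.5299 0.2611 0.0289]
open 7.7 gap 0.085 F 0.0 W [ 1.  -0.2  0.4] tcp [0.5292 0.2608 0.0277]
back 9.0 gap 0.0851 F 0.0 W [-0.3 -0.4 -0.1] tcp [0.5102 0.3813 0.1711]
scene [0.0678 0.0711] 562 [array([0.5275, 0.2757]), array([0.0584, 0.0599]), np.float64(17.4897)]
top [0.0689 0.076 ] 324 [array([0.5262, 0.2739]), array([0.0546, 0.0615]), np.float64(17.7676)]
```

View pics/scene2.png

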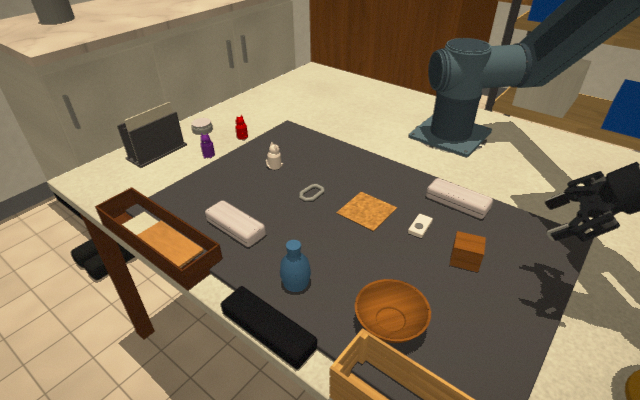

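The pot lies on its side at (468,252) in the scene view with its floor facing us. Both views put its centre near (0.5265, 0.2745), with its top at 69 mm. Next is the second turn and the mat.

```bash
python3 - <<'E'
from h import *
pot=np.array([.5265,.2745,.043]);mat=np.array([.5155,.010,.049]);y=np.radians(107.5);y2=np.pi/2;A=np.pi/4;U=np.array([0,0,.1]);V=np.array([0,0,.012])
p=sensors.current_eef_pos(); r.move_linear(np.add(p,[0,0,.08]),max_speed=.3)
r.move_ptp(*pose(pot+U,y,A,-1,.08)); 
r.move_linear(pose(pot,y,A,-1,.08)[0],max_speed=.2)
print(r.move_linear(pose(pot,y,A,-1)[0],max_speed=.1,contact_N=8)); st("at")
eoat.set_gripper(.03,40); st("grip")
r.move_linear(pose(pot+U,y,A,-1)[0],max_speed=.15)
r.move_ptp(*pose(pot+U,y,-A,-1)); st("turned")
r.move_ptp(*pose(mat+U,y2,-A,-1))
r.move_linear(pose(mat+V,y2,-A,-1)[0],max_speed=.15); r.dwell(.2); st("above")
print(r.move_linear(pose(mat-[0,0,.005],y2,-A,-1)[0],max_speed=.02,contact_N=3)); st("down")
eoat.set_gripper(.085); st("open")
p=sensors.current_eef_pos(); a=quat(y2,-A,-1)[1]
r.move_linear(p-a*.09,max_speed=.15); r.move_linear(p-a*.09+[0,.06,.1],max_speed=.3); st("back")
for n in("scene","top"):
    im=get_image(n); save(im,n+"3.png"); P=pts(im); q=P[(abs(P[...,0]-.5155)<.06)&(abs(P[...,1]-.01)<.06)&(P[...,2]<.13)]
    t=q[q[:,2]>.073]
    print(n,np.percentile(t[:,2],[2,50,98]).round(4),len(t),[np.round(x,4) for x in cv2.minAreaRect(t[:,:2].astype(np.float32))] if len(t) else 0)
E
```

```text
False
at 12.3 gap 0.0849 F 0.0 W [-0.1 -0.8  0.4] tcp [0.523  0.2871 0.0299]
grip 12.7 gap 0.053 F 41.3 W [-0.3 -2.8  3.5] tcp [0.5229 0.2869 0.03  ]
turned 14.8 gap 0.0536 F 41.1 W [-1.4  0.2 -1.4] tcp [0.5299 0.2608 0.1284]
above 16.8 gap 0.0536 F 41.1 W [-0.5  0.2 -3.5] tcp [ 0.5162 -0.0032  0.0486]
True
down 17.4 gap 0.0537 F 41.5 W [0.3 1.3 3.8] tcp [ 0.5154 -0.0035  0.0361]
open 17.8 gap 0.0849 F 0.0 W [-0.4 -0.7 -0.6] tcp [ 0.5147 -0.0035  0.0353]
back 19.1 gap 0.0849 F 0.0 W [-0.7 -0.5 -0.1] tcp [0.5145 0.1199 0.1985]
scene [0.0738 0.0787 0.0812] 359 [array([0.5168, 0.0101]), array([0.0585, 0.057 ]), np.float64(0.04)]
top [0.0741 0.0796 0.086 ] 286 [array([0.516 , 0.0099]), array([0.0517, 0.0512]), np.float64(0.8495)]
```

View pics/scene3.png

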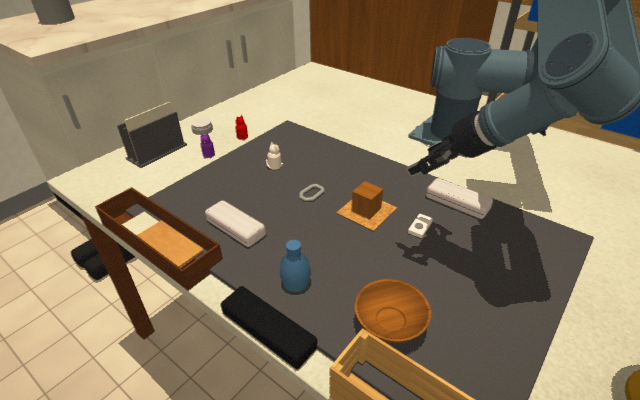

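The pot stands upside down on the mat at (368,200), with its top at 79 mm and its centre 1 mm from the mat's. Now the cat.

```bash
python3 - <<'E'
from h import *
cat=np.array([.509,-.3115,.041]);y=np.pi/2;T=np.radians(50);U=np.array([0,0,.12])
p=sensors.current_eef_pos(); r.move_linear(np.add(p,[0,0,.1]),max_speed=.3)
r.move_ptp(*pose(cat+U,y,T,-1,.09)); 
r.move_linear(pose(cat,y,T,-1,.09)[0],max_speed=.2); st("pre")
print(r.move_linear(pose(cat,y,T,-1)[0],max_speed=.08,contact_N=5)); st("at")
save(get_image("scene"),"s4.png")
eoat.set_gripper(.02,30); st("grip")
r.move_linear(pose(cat+[0,0,.02],y,T,-1)[0],max_speed=.05); st("lift")
im=get_image("scene"); cv2.imwrite("pics/s5.png",cv2.resize(cv2.cvtColor(im["pixels"][90:240,200:440],cv2.COLOR_RGB2BGR),None,fx=3,fy=3))
E
```

```text
pre 22.3 gap 0.0848 F 0.0 W [ 0.6  0.1 -0.3] tcp [ 0.5097 -0.3658  0.0878]
False
at 23.6 gap 0.085 F 0.0 W [-0.1 -0.7 -0.3] tcp [ 0.5092 -0.2976  0.0291]
grip 24.1 gap 0.0371 F 30.8 W [ 0.7 -0.7  1. ] tcp [ 0.509  -0.2972  0.0289]
lift 24.7 gap 0.037 F 30.6 W [-0.  -0.2 -1.4] tcp [ 0.5091 -0.2971  0.0491]
```

View pics/s5.png

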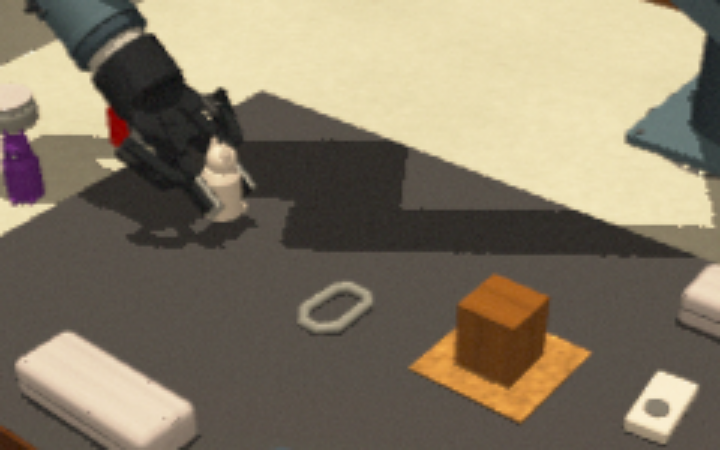

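The cat hangs upright in the fingers at crop (225,180), about 20 mm up. Carry it over and set it down.

```bash
python3 - <<'E'
from h import *
cat=np.array([.509,-.3115,.041]);pl=np.array([.516,.010,.105]);y=np.pi/2;T=np.radians(50)
g=lambda p:pose(p,y,T,-1)[0]
r.move_linear(g(cat+[0,0,.13]),max_speed=.15)
r.move_linear(g(pl+[0,0,.066]),max_speed=.15)
r.move_linear(g(pl+[0,0,.012]),max_speed=.08); r.dwell(.3); st("above")
print(r.move_linear(g(pl-[0,0,.005]),max_speed=.015,contact_N=2.5)); st("down")
im=get_image("scene"); cv2.imwrite("pics/s6.png",cv2.resize(cv2.cvtColor(im["pixels"][110:260,270:510],cv2.COLOR_RGB2BGR),None,fx=3,fy=3))
E
```

```text
above 29.0 gap 0.037 F 30.6 W [ 0.  -0.2 -0.4] tcp [0.5162 0.0244 0.1051]
True
down 29.8 gap 0.0371 F 31.0 W [-0.  -0.7  4.3] tcp [0.516  0.0248 0.0929]
```

View pics/s6.png

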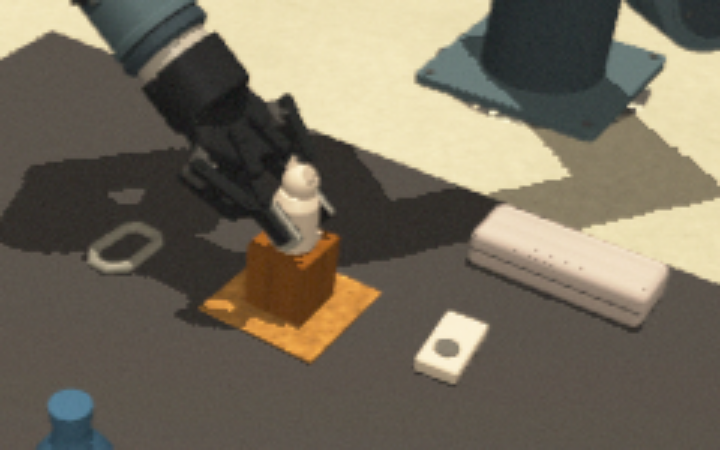

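The cat stands on the pot at crop (298,215), touching at the expected height. Release, back off and check.

```bash
python3 - <<'E'
from h import *
a=quat(np.pi/2,np.radians(50),-1)[1]
eoat.set_gripper(.085); p=sensors.current_eef_pos()
r.move_linear(p-a*.1,max_speed=.1); r.move_linear(p-a*.1+[0,-.06,.1],max_speed=.25); r.dwell(.5); st("back")
for n in("scene","top"):
    im=get_image(n); P=pts(im); q=P[(abs(P[...,0]-.516)<.05)&(abs(P[...,1]-.01)<.05)&(P[...,2]<.17)]
    for lo,hi in((.085,.115),(.125,.16)):
        t=q[(q[:,2]>lo)&(q[:,2]<hi)]; print(n,lo,len(t),t[:,2].max() if len(t) else 0,cv2.minEnclosingCircle(t[:,:2].astype(np.float32)) if len(t) else 0)
    if n=="scene": cv2.imwrite("pics/s7.png",cv2.resize(cv2.cvtColor(im["pixels"][110:260,270:510],cv2.COLOR_RGB2BGR),None,fx=3,fy=3))
E
```

```text
back 32.7 gap 0.0846 F 0.0 W [-0.3  0.5  0.5] tcp [ 0.5155 -0.1116  0.2563]
scene 0.085 177 0.11484700713153262 ((0.519875705242157, 0.011670258827507496), 0.023729529231786728)
scene 0.125 161 0.1545873456130359 ((0.5192527770996094, 0.012107953429222107), 0.016157306730747223)
top 0.085 21 0.1104911532521966 ((0.5146664381027222, 0.008692261762917042), 0.027205556631088257)
top 0.125 90 0.1584039434065465 ((0.5156226754188538, 0.009231263771653175), 0.01831711456179619)
```

View pics/s7.png

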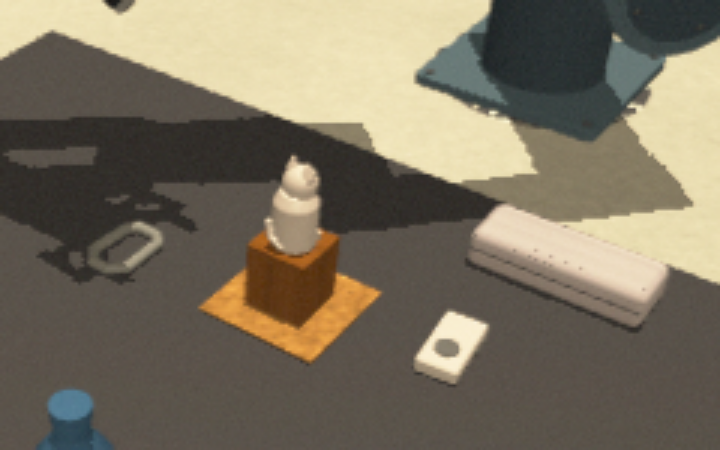

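The cat stands upright on the middle of the upturned pot at crop (297,215), within a few millimetres of its centre. The gripper is clear, so I am handing in.

```bash
python3 -c "
from h import *
print(sign_off())"
```

```text
the job is handed in; nothing more can be done
None
```

I handed the job in at about 33 s of the 72 s: the upturned pot stands about 1 mm off the mat's centre, and the cat stands upright on it within about 4 mm of the pot's centre by the cameras; no verdict came back.

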